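# Take the lift-off lid of the oak soap box and stand it in the draining rack

## Robot

A 6-joint arm with a two-finger parallel gripper is mounted at the origin on the work surface. World frame = base frame: x ahead of the robot, y to its left, z up, the work surface at z = 0. Lengths are in m, angles in rad, forces in N, time in s.
With the tool pointing down it reaches from about 0.35 to 0.725 m from the base axis. Payload 4.3 kg.
Tool frame: the origin (TCP) lies at the very end of the fingers, on their centre line; the grasp point (between the pads) lies 19 mm behind it (env.hold_point_z is the distance from the TCP to the grasp point, in m); x points along the fingers, y is the direction in which the jaws open and shut, and the axes are right-handed (so a half turn about x gives the same grasp; the last joint's range is limited). The gripper opens to 85 mm and grips with 20 to 120 N. Pads are 22 mm wide; open, the fingers measure 114 mm over their backs; the gripper's body (76 mm by 85 mm) begins 54 mm behind the grasp point. The pads swing forward as they close: fully open they stand 13 mm farther back than shut.
Start: joints at [-1.375, 0.377, 0.081, 1.274, 0, 1.46], TCP at [0.173, -0.548, 0.231] pointing down, gripper open.
Joint ranges: [-2.72, 2.72], [-0.84, 1.66], [-1.02, 1.22], [-1.77, 2.12], [-1.37, 1.28], [-3.14, 3.14]. Speed limits (rad/s): [2.57, 2.57, 3.14, 3.14, 3.14, 3.14].

## Interface

Orientations are given as a unit quaternion [w, x, y, z].
In Python, from plant import env, imaging gives the robot as it stands. The module is installed in compiled form; this text tells all that it offers.
- The arm moves only by the shell command python3 -m inch 'ROWS' [OPENING]. ROWS is JSON, a list of rows, each a list of 6 numbers: the shift along the tool's x, y, z in m, then the turn, a rotation vector about the tool's x, y, z in degrees. In form: [[dx, dy, dz, ax, ay, az], ...]. A call has exactly 8 rows; each row shifts and turns the commanded pose from where the row before left it, along the tool's axes as they then stand; what a row does not reach is not made up. A row lasts 1/8 s, in which the tool goes at most 62.5 mm and 10.7 degrees, less where a joint would pass 70% of its speed; a pose out of reach is approached as far as the arm can. A call with a gripper value outside its range is refused whole. OPENING is the finger opening in m, from 0 to 0.0854, set as the call begins (- or left out, the last holds). The fingers move at their own pace and stop on an object; the grip force is fixed at half the most. Time passes only in rows, so rows that do not move let the fingers close, or fill a call up. It gives the time, the measured TCP pose, the force and the opening at its end, in the units of the state.
- env.get_obs(): the state, without advancing time (a new reading comes with each control period).
- imaging.read_camera(name): name is "scene" or "top" or "wrist"; returns a dict with "pixels" (420x560x3 uint8, red, green, blue), "range_z" (420x560 float32, m along the optical axis (not along the pixel's ray), 0 where there is no reading), "K" (3x3 intrinsics, pixels), "R" (3x3) and "t" (3): a world point X has camera coordinates R X + t. Camera axes: x right, y down, z forward; pixel columns grow to the right and rows downward; lengths in m; the calibration is good to about 2 mm. The wrist camera is an equidistant fisheye: a pixel r from the principal point sees the ray r / f radians off the axis. A picture is of the moment at which its call begins.
- env.sign_off(): hands the job in, once; it reports no verdict.
The state is a dict: "clock": time; "q": joint angles; "joint_velocities": joint speeds; "effort": joint torques, N m; "tcp_pos": TCP position; "eef_rot": TCP orientation; "contact_force": force on the tool from outside, world axes, zero at the start; "ft_torque": the same for the moment, N m; "width": finger opening in m.
Only numpy, scipy, OpenCV 4.12 (cv2) and the standard library are available. Lean on these libraries where they do the work, as an engineer would, in place of code of your own. Each camera call takes 0.05 s, during which the arm holds its last target.

## Task

Swing the lid of the oak soap box up until it stands upright on its hinge pins, lift it straight up off the pins, and stand it upright, hinge clips down, in the empty wide front slot of the draining rack, then let go of it. Do not drop the lid or let it fall shut, and leave the other things on the worktop where they are.

Things in the scene. Friction and masses are not known exactly. Their poses are not given: they have to be found in the camera images.
- box: Oak box fixed to the worktop, 120 mm deep (x), 190 wide (y), 85 tall, with soap blocks inside up to 44 mm height. Origin: centre of its underside; x points from its front to its hinged back, z up. A steel stop plate 60 mm wide behind the hinge (front face at x = 99 mm, top 153 mm above the worktop) catches the opened lid, which then rests leaning 0.15 to 0.2 rad back past vertical
- box_pin (a point): Middle of the hinge axis: 78 mm behind the box's centre, 92 mm above the worktop; axes as the box. Steel posts 45 mm to either side carry outward-pointing flat pins, 8 mm thick (x) and 16 mm tall, from 49 to 69 mm off the middle
- lid: Loose oak lid, 152 x 200 x 14 mm, about 0.35 kg, closed at the start. Origin midway between its clips on the hinge axis, in the board's mid-thickness; -x points along the board to its front edge, y along the hinge, z out of the upper face. The board spans x = -166 to -14 mm. Closed, it overhangs the box's front by a 28 mm lip, underside 85 mm above the worktop. No spring, no catch; a few mm of play
- lid_clip (a point): Same point as the lid's origin, for its two steel clips: 10 mm wide, at y = +-58 mm, reaching 14 mm all round the axis, with a 12 mm mouth on the +x side. They hold the 16 mm tall pins while the lid is closed or slanting and slip off upward only when the lid is within about 0.4 rad of vertical, most freely when plumb; they are free after a rise of 25 mm
- lid_edge (a point): Middle of the lid's front edge, mid-thickness, 166 mm from the hinge axis; the top edge once the lid is upright (about 0.26 m above the worktop). Axes as the lid
- rack: Steel draining rack fixed to the worktop. Origin on its underside below the empty slot's middle; x across the slots, front to back, y along them. Tray: x -50 to 105 mm, y +-125 mm, 12 mm thick. Rails 8 mm thick along y at x = -27, 27, 90 mm, 84 mm tall, 238 long. The empty slot is between the first two (46 mm clear); behind it stand two fixed saucers, tops 107 mm above the worktop
- rack_slot (a point): Middle of the floor of the empty slot, on the tray's top, 12 mm above the worktop. Axes as the rack
- brush: wooden scrubbing brush, 170 mm long, lying between the box and the rack; a bystander
- jar: squat white jar, 62 mm wide, 68 mm tall, standing between the box and the rack; a bystander. Origin at the centre of its foot
- soap_bottle: amber bottle, 60 mm wide, 170 mm tall, at the back; a bystander. Origin at the centre of its foot
- canister: black canister with a wooden lid, 104 mm wide, 150 mm tall, at the far right; a bystander. Origin at the centre of its foot
- mug: blue mug, 80 mm wide, 90 mm tall, at the far left; a bystander. Origin at the centre of its foot

How it is judged:
On the way, in this order (a step that is already met when the one before it is completed fails the run):
1. the lid stands upright (within about 0.4 rad of vertical) with its clips still on the pins (angle between lid's own z axis and vertical between 1.17 and 1.97 rad and distance between lid and box_pin below 0.015 m), for 0.1 s.
2. the lid, still upright, has been lifted up off the pins, its hinge axis 30 mm or more above them and within 50 mm sideways (z of lid in the frame of box_pin above 0.03 m and horizontal distance between lid and box_pin below 0.05 m and angle between lid's own z axis and vertical between 1.12 and 2.02 rad), for 0.05 s.
At the end, for the whole second after the job is handed in: The lid stands at rest in the rack's empty front slot, hinge clips down on the tray: hinge axis within 25 mm across and 40 mm along of the slot's middle and 5 to 30 mm above its floor, front edge at least 140 mm above the floor (x of lid in the frame of rack_slot between -0.025 and 0.025 m and y of lid in the frame of rack_slot between -0.04 and 0.04 m and z of lid in the frame of rack_slot between 0.005 and 0.03 m and z of lid_edge in the frame of rack_slot above 0.14 m and linear speed of lid below 0.02 m/s); the robot touches nothing.
It fails at once if the lid falls, unheld, faster than 0.7 m/s (dropped, or let fall shut) (linear speed of lid above 0.7 m/s and contact force between lid and the fingers below 0.05 N).
It fails at once if a bystander (brush, jar, soap bottle, canister or mug) is moved by more than 30 mm (distance of any of brush, jar, soap_bottle, canister, mug from where it was at the start of the episode above 0.03 m).
It also fails if it takes over 64 s, if anything falls off the work surface, if the arm or the gripper's body presses on something with over 40 N, if the wrist force passes 120 N, or if a joint passes its speed limit or range.

## Working session

There is one attempt and no reset: what is moved stays moved. The work goes in short steps, Python scripts to look and compute and a shell command to move; the robot and the scene stay as the last step left them, time stands still between calls to the robot, and variables do not carry over. Pictures are saved under pics/ and viewed, and the job is handed in when it is done.

```bash
mkdir -p pics; ls; python3 - <<'E'
from plant import env, imaging
import cv2
print(env.get_obs(), env.hold_point_z)
for n in ["scene","top","wrist"]:
    d=imaging.read_camera(n)
    cv2.imwrite(f"pics/{n}0.png",d["pixels"][:,:,::-1])
    print(n,d["K"].tolist(),d["R"].round(4).tolist(),d["t"].round(4).tolist())
    import numpy as np; np.savez(f"{n}0.npz",**d)
E
```

```text
pics
{'clock': 0.0, 'q': array([-1.37528753e+00,  3.78053008e-01,  7.96171111e-02,  1.27439962e+00,
       -4.15759041e-07,  1.46050344e+00]), 'joint_velocities': array([ 0.00241047, -0.00057997,  0.00052826, -0.00116678, -0.00123848,
       -0.00021302]), 'effort': array([-1.25335286e-03, -4.63601661e+01,  2.69877201e+01,  2.09637964e-02,
        9.83003929e-06, -5.26198690e-06]), 'tcp_pos': array([ 0.17298867, -0.54766852,  0.23036322]), 'eef_rot': array([-0.10697608, -0.69882605, -0.10841669,  0.69888776]), 'contact_force': array([ 0.72091295, -0.0530549 ,  0.16119595]), 'ft_torque': array([-0.08690571, -0.00299374, -0.05364888]), 'width': 0.08495037324582809} 0.0187
scene [[453.62261155511925, 0.0, 283.464368507861], [0.0, 453.62261155511925, 214.2911320940226], [0.0, 0.0, 1.0]] [[-0.6114, 0.7913, -0.0013], [0.485, 0.3735, -0.7907], [-0.6252, -0.4841, -0.6122]] [0.336, -0.2087, 1.7457]
top [[400.77485930666376, 0.0, 282.67839848411126], [0.0, 400.77485930666376, 202.3812512199845], [0.0, 0.0, 1.0]] [[0.0059, -0.9999, 0.0084], [-0.9992, -0.0063, -0.0396], [0.0397, -0.0081, -0.9992]] [-0.0058, 0.5704, 1.3907]
wrist [[325.19226210127806, 0.0, 277.91318142498153], [0.0, 325.19226210127806, 205.64617720311668], [0.0, 0.0, 1.0]] [[0.301, -0.9536, -0.0022], [-0.9105, -0.2881, 0.2965], [-0.2834, -0.0872, -0.955]] [-0.5735, -0.0384, 0.3802]
```

View pics/scene0.png

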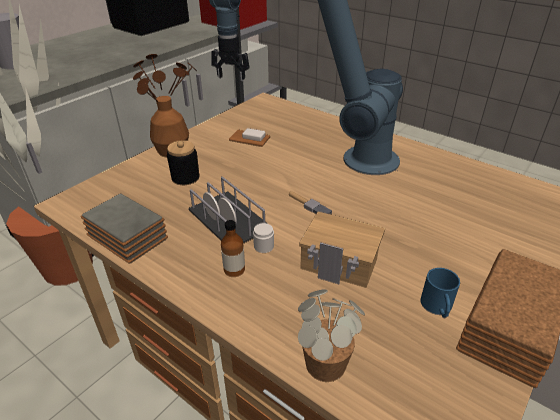

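View pics/top0.png

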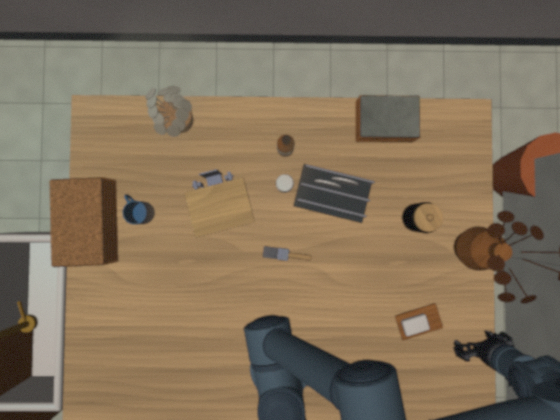

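```bash
cat > h.py <<'E'
import numpy as np, cv2
def cloud(d,step=1):
    K,R,t=d["K"],d["R"],d["t"]; Z=d["range_z"]
    v,u=np.mgrid[0:Z.shape[0],0:Z.shape[1]]
    c=np.stack([(u-K[0,2])/K[0,0]*Z,(v-K[1,2])/K[1,1]*Z,Z],-1)
    W=(c-t)@R
    W[Z==0]=np.nan
    return W
E
python3 - <<'E'
from h import *
for n in ["top","scene"]:
    d=dict(np.load(n+"0.npz")); W=cloud(d)
    def rect(name,m):
        P=W[m]; r=cv2.minAreaRect((P[:,:2]*1000).astype(np.float32))
        print(n,name,len(P),np.round(r[0],1),np.round(r[1],1),round(r[2],1),P[:,2].mean().round(4), "box",np.round(cv2.boxPoints(r)).tolist())
    x,y,z=W[...,0],W[...,1],W[...,2]
    box=(x>0.35)&(x<0.68)&(y>0.03)&(y<0.32)
    rect("lidtop",box&(abs(z-0.099)<0.006)&(x<0.60))
    rect("stop",box&(z>0.145)&(z<0.17))
    rk=(x>0.35)&(x<0.7)&(y<0.0)&(y>-0.28)
    rect("tray",rk&(abs(z-0.012)<0.004))
    rect("trayall",rk&(z>0.007)&(z<0.12))
    rect("rails",rk&(abs(z-0.084)<0.006))
    rect("saucer",rk&(abs(z-0.102)<0.009))
    for nm,(a,b,c,e,lo,hi) in dict(brush=(.25,.45,-.15,.1,.008,.06),jar=(.5,.62,-.03,.05,.05,.08),bottle=(.6,.75,-.06,.06,.1,.2),can=(.4,.6,-.5,-.28,.12,.2),mug=(.4,.6,.3,.5,.05,.12)).items():
        rect(nm,(x>a)&(x<b)&(y>c)&(y<e)&(z>lo)&(z<hi))
im=cv2.imread("pics/top0.png")[130:280,160:400]; cv2.imwrite("pics/topc.png",cv2.resize(im,None,fx=3.3,fy=3.3,interpolation=2))
im=cv2.imread("pics/scene0.png")[160:300,170:400]; cv2.imwrite("pics/scc.png",cv2.resize(im,None,fx=3.4,fy=3.4,interpolation=2))
E
```

```text
top lidtop 2323 [550.5 207.8] [151.1 200.6] 15.0 0.0995 box [[452.0, 285.0], [503.0, 91.0], [649.0, 130.0], [598.0, 324.0]]
top stop 30 [659.7 235.9] [ 4.4 55.3] 15.3 0.1524 box [[650.0, 262.0], [665.0, 209.0], [669.0, 210.0], [655.0, 263.0]]
top tray 1844 [ 525.6 -143.1] [274.1 343.3] 89.2 0.0121 box [[352.0, -278.0], [695.0, -283.0], [699.0, -9.0], [356.0, -4.0]]
top trayall 3234 [ 526.  -140.8] [278.5 347.1] 89.6 0.0311 box [[352.0, -279.0], [699.0, -281.0], [700.0, -3.0], [353.0, -0.0]]
top rails 501 [ 608.4 -177.7] [236.2 125.1] 76.5 0.0834 box [[520.0, -278.0], [642.0, -307.0], [697.0, -77.0], [575.0, -48.0]]
top saucer 92 [ 634.8 -180.7] [ 25.8 124. ] 5.5 0.102 box [[616.0, -120.0], [628.0, -244.0], [654.0, -241.0], [642.0, -118.0]]
top brush 447 [380.4 -16.5] [176.  214.4] 60.8 0.0178 box [[244.0, -41.0], [431.0, -146.0], [517.0, 8.0], [330.0, 113.0]]
top jar 54 [613.3  -6.1] [13.1 47.2] 0.9 0.0653 box [[606.0, 17.0], [607.0, -30.0], [620.0, -30.0], [619.0, 18.0]]
top bottle 87 [741.   -9.8] [17.8 49.2] 0.4 0.1188 box [[732.0, 15.0], [732.0, -34.0], [750.0, -34.0], [750.0, 15
[... 916 characters left out ...]
3 125.2] 6.9 0.1009 box [[619.0, -120.0], [634.0, -244.0], [660.0, -241.0], [645.0, -117.0]]
scene brush 333 [392.5 -18.1] [170.8  43.6] 85.3 0.0183 box [[364.0, -101.0], [407.0, -105.0], [421.0, 65.0], [378.0, 69.0]]
scene jar 31 [614.7  -7. ] [10.4 45.3] 0.5 0.0683 box [[609.0, 16.0], [610.0, -30.0], [620.0, -30.0], [620.0, 16.0]]
scene bottle 14 [745.8   6.8] [18.1  8.1] 60.8 0.1139 box [[738.0, 1.0], [745.0, -3.0], [754.0, 13.0], [747.0, 17.0]]
scene can 302 [ 523.2 -461.1] [93.1 77.4] 4.5 0.1311 box [[474.0, -426.0], [480.0, -503.0], [573.0, -496.0], [567.0, -419.0]]
scene mug 747 [545.2 399.5] [ 83.9 212.5] 8.3 0.0768 box [[488.0, 499.0], [519.0, 288.0], [602.0, 300.0], [571.0, 511.0]]
```

View pics/topc.png

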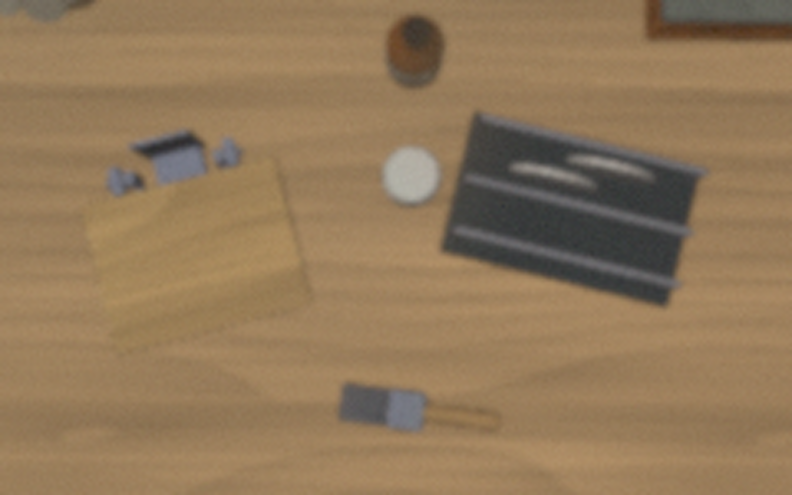

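View pics/scc.png

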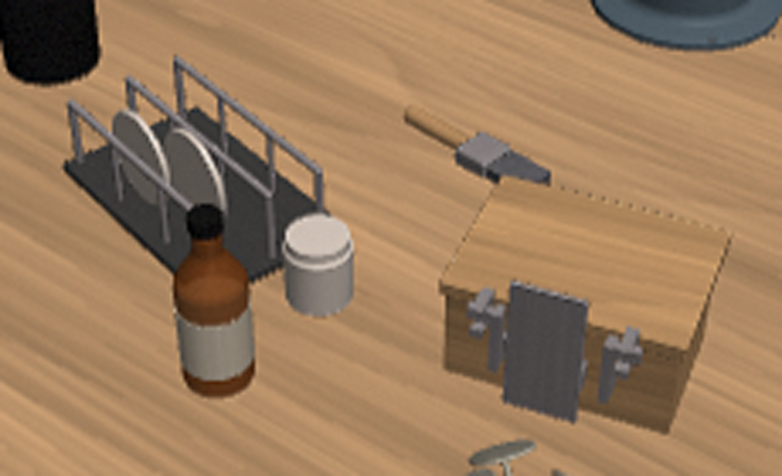

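```bash
cat >> h.py <<'E'
from scipy.spatial.transform import Rotation as Ro
def Rq(q): return Ro.from_quat(np.r_[q[1:],q[0]])
bx=np.array([np.cos(np.radians(15)),np.sin(np.radians(15)),0]); by=np.array([-bx[1],bx[0],0]); zz=np.array([0,0,1.])
HINGE=np.array([.6372,.2298,.092])
ra=np.radians(-13.4); rx=np.array([np.cos(ra),np.sin(ra),0]); ry=np.array([-rx[1],rx[0],0]); SLOT=np.array([.5789,-.1694,.012])
def plan(p0,R0,p1,R1,n=8):
    rv=(R0.inv()*R1).as_rotvec(); 
    print("dist %.3f ang %.1f deg"%(np.linalg.norm(p1-p0),np.degrees(np.linalg.norm(rv))))
    for k in range(n):
        R=R0*Ro.from_rotvec(rv*k/n)
        print(list(np.r_[R.inv().apply((p1-p0)/n).round(4),np.degrees(rv/n).round(2)]))
def tool(x,y):
    x=x/np.linalg.norm(x); y=y-x*(x@y); y/=np.linalg.norm(y); return Ro.from_matrix(np.c_[x,y,np.cross(x,y)])
def log():
    from plant import env; import json
    o=env.get_obs(); open("log.txt","a").write(json.dumps([o["q"].tolist(),o["tcp_pos"].tolist(),o["eef_rot"].tolist()])+"\n"); return o
E
python3 - <<'E'
from h import *
o=log(); R=Rq(o["eef_rot"]); print(R.as_matrix().round(3))
p=np.array([.33,.10,.30]); 
plan(o["tcp_pos"],R,p,tool(bx-.6*zz,zz))
E
```

```text
[[-0.     0.301 -0.954]
 [ 0.002 -0.954 -0.301]
 [-1.    -0.002 -0.   ]]
dist 0.670 ang 102.1 deg
[np.float64(-0.0086), np.float64(-0.0713), np.float64(-0.0431), np.float64(-9.88), np.float64(5.58), np.float64(5.85)]
[np.float64(-0.0106), np.float64(-0.0618), np.float64(-0.0556), np.float64(-9.88), np.float64(5.58), np.float64(5.85)]
[np.float64(-0.0103), np.float64(-0.0502), np.float64(-0.0663), np.float64(-9.88), np.float64(5.58), np.float64(5.85)]
[np.float64(-0.0079), np.float64(-0.0371), np.float64(-0.0747), np.float64(-9.88), np.float64(5.58), np.float64(5.85)]
[np.float64(-0.0034), np.float64(-0.023), np.float64(-0.0805), np.float64(-9.88), np.float64(5.58), np.float64(5.85)]
[np.float64(0.003), np.float64(-0.0088), np.float64(-0.0833), np.float64(-9.88), np.float64(5.58), np.float64(5.85)]
[np.float64(0.0109), np.float64(0.0048), np.float64(-0.0829), np.float64(-9.88), np.float64(5.58), np.float64(5.85)]
[np.float64(0.02), np.float64(0.0173), np.float64(-0.0795), np.float64(-9.88), np.float64(5.58), np.float64(5.85)]
```

View pics/wrist0.png

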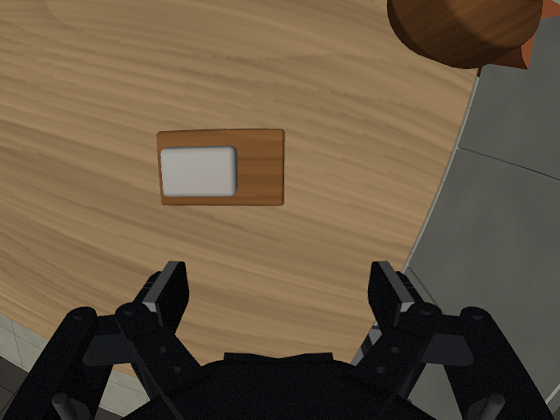

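```bash
sed -i 's/print(list(np.r_\[\(.*\)\]))$/print((np.r_[\1]+0).tolist())/' h.py; python3 - <<'E'
from h import *
from plant import env
o=env.get_obs(); R=Rq(o["eef_rot"])
p=np.array([.44,-.26,.33]); y=np.array([.86,-.5,0])
plan(o["tcp_pos"],R,p,tool(-zz,y))
E
```

```text
dist 0.405 ang 42.3 deg
[-0.0124, -0.0243, -0.0427, -5.29, -0.01, 0.01]
[-0.0124, -0.0202, -0.0447, -5.29, -0.01, 0.01]
[-0.0124, -0.016, -0.0464, -5.29, -0.01, 0.01]
[-0.0124, -0.0117, -0.0477, -5.29, -0.01, 0.01]
[-0.0124, -0.0072, -0.0485, -5.29, -0.01, 0.01]
[-0.0124, -0.0027, -0.049, -5.29, -0.01, 0.01]
[-0.0124, 0.0018, -0.049, -5.29, -0.01, 0.01]
[-0.0124, 0.0063, -0.0487, -5.29, -0.01, 0.01]
```

```bash
python3 -m inch '[[-0.0125,-0.024,-0.043,-5.3,0,0],[-0.0125,-0.020,-0.045,-5.3,0,0],[-0.0125,-0.016,-0.046,-5.3,0,0],[-0.0125,-0.012,-0.048,-5.3,0,0],[-0.0125,-0.007,-0.0485,-5.3,0,0],[-0.0125,-0.003,-0.049,-5.3,0,0],[-0.0125,0.002,-0.049,-5.3,0,0],[-0.0125,0.006,-0.049,-5.3,0,0]]' 0.0854
python3 - <<'E'
from h import *
o=log(); R=Rq(o["eef_rot"]); print(o["q"].round(3))
p=np.array([.40,.07,.30])
plan(o["tcp_pos"],R,p,tool(bx-1.0*zz,zz))
E
```

```text
clock: 1.15
tcp_pos: [0.4412, -0.2587, 0.3315]
eef_rot: [-0.354, -0.612, -0.354, 0.612]
contact_force: [0.8, -0.9, -0.1]
width: 0.0854
[-0.654  0.241  0.149  1.479 -0.     1.439]
dist 0.333 ang 62.8 deg
[0.0039, -0.025, -0.033, -5.32, 2.2, 5.33]
[0.0031, -0.0221, -0.0351, -5.32, 2.2, 5.33]
[0.0025, -0.019, -0.0369, -5.32, 2.2, 5.33]
[0.0024, -0.0158, -0.0384, -5.32, 2.2, 5.33]
[0.0025, -0.0124, -0.0396, -5.32, 2.2, 5.33]
[0.0031, -0.0089, -0.0405, -5.32, 2.2, 5.33]
[0.004, -0.0054, -0.041, -5.32, 2.2, 5.33]
[0.0052, -0.002, -0.0412, -5.32, 2.2, 5.33]
```

```bash
python3 -m inch '[[0.004,-0.025,-0.033,-5.3,2.2,5.3],[0.003,-0.022,-0.035,-5.3,2.2,5.3],[0.0025,-0.019,-0.037,-5.3,2.2,5.3],[0.0025,-0.016,-0.038,-5.3,2.2,5.3],[0.0025,-0.0125,-0.0395,-5.3,2.2,5.3],[0.003,-0.009,-0.0405,-5.3,2.2,5.3],[0.004,-0.0055,-0.041,-5.3,2.2,5.3],[0.005,-0.002,-0.041,-5.3,2.2,5.3]]'
python3 - <<'E'
from h import *
o=log(); R=Rq(o["eef_rot"]); print(o["q"].round(3)); print(R.as_matrix().round(3))
p=np.array([.40,.13,.2])
plan(o["tcp_pos"],R,p,tool(bx-.4*zz,zz))
E
```

```text
clock: 2.15
tcp_pos: [0.399, 0.0691, 0.2997]
eef_rot: [0.682, 0.613, 0.353, -0.184]
contact_force: [-0.0, 0.1, 0.5]
width: 0.0855
[-0.277 -0.654 -0.92   0.596  0.37   1.173]
[[ 0.683  0.684  0.256]
 [ 0.182  0.181 -0.967]
 [-0.707  0.707 -0.001]]
dist 0.117 ang 23.2 deg
[0.0103, -0.0073, -0.0073, -0.02, 0.01, 2.9]
[0.0099, -0.0079, -0.0073, -0.02, 0.01, 2.9]
[0.0095, -0.0083, -0.0073, -0.02, 0.01, 2.9]
[0.0091, -0.0088, -0.0073, -0.02, 0.01, 2.9]
[0.0086, -0.0093, -0.0073, -0.02, 0.01, 2.9]
[0.0081, -0.0097, -0.0073, -0.02, 0.01, 2.9]
[0.0076, -0.0101, -0.0073, -0.02, 0.01, 2.9]
[0.0071, -0.0104, -0.0073, -0.02, 0.01, 2.9]
```

```bash
python3 - <<'E'
from h import *
from plant import env
o=env.get_obs(); R=Rq(o["eef_rot"])
p=HINGE-.166*bx-.05*bx; p[2]=.16; print(p)
plan(o["tcp_pos"],R,p,tool(bx-.7*zz,zz))
E
```

```text
[0.42856002 0.17389509 0.16      ]
dist 0.177 ang 10.0 deg
[0.0173, -0.0074, -0.0117, -0.02, 0.01, 1.25]
[0.0171, -0.0078, -0.0117, -0.02, 0.01, 1.25]
[0.0169, -0.0082, -0.0117, -0.02, 0.01, 1.25]
[0.0167, -0.0086, -0.0117, -0.02, 0.01, 1.25]
[0.0165, -0.0089, -0.0117, -0.02, 0.01, 1.25]
[0.0163, -0.0093, -0.0117, -0.02, 0.01, 1.25]
[0.0161, -0.0096, -0.0117, -0.02, 0.01, 1.25]
[0.0159, -0.01, -0.0117, -0.02, 0.01, 1.25]
```

```bash
python3 -m inch '[[0.0173,-0.0074,-0.0117,0,0,1.25],[0.0171,-0.0078,-0.0117,0,0,1.25],[0.0169,-0.0082,-0.0117,0,0,1.25],[0.0167,-0.0086,-0.0117,0,0,1.25],[0.0165,-0.009,-0.0117,0,0,1.25],[0.0163,-0.0093,-0.0117,0,0,1.25],[0.0161,-0.0096,-0.0117,0,0,1.25],[0.016,-0.01,-0.0117,0,0,1.25]]'
python3 - <<'E'
from h import *
o=log(); R=Rq(o["eef_rot"]); print(o["q"].round(3)); print(R.as_matrix().round(3))
E
```

```text
clock: 3.15
tcp_pos: [0.4586, 0.1778, 0.2579]
eef_rot: [0.685, 0.623, 0.34, -0.165]
contact_force: [0.5, 0.5, 0.0]
width: 0.0857
[ 0.215 -0.425 -1.02   0.141  0.041  1.544]
[[ 0.715  0.649  0.26 ]
 [ 0.198  0.169 -0.966]
 [-0.67   0.742 -0.008]]
```

```bash
cat >> h.py <<'E'
import json
def Rz(a): return Ro.from_euler('z',a).as_matrix()
def Ry(a): return Ro.from_euler('y',a).as_matrix()
def Rx(a): return Ro.from_euler('x',a).as_matrix()
def basis(q):
    A1=Rz(q[0]); A2=A1@Ry(q[1]); A3=A1@Ry(q[1]-q[2]); A4=A1@Ry(q[1]-q[2]+q[3]); A5=A4@Rz(q[4])
    M=np.c_[A1@np.array([[1,0,0],[0,1,0],[0,0,1]]),A2[:,[0,2]],A3[:,[0,2]],A4[:,[0,2]],A5[:,[0]]]
    return M,A5@Rx(q[5])
def fit():
    L=[json.loads(l) for l in open("log.txt")]
    A=np.vstack([basis(l[0])[0] for l in L]); b=np.concatenate([l[1] for l in L])
    # start guess prior: weak
    pr=np.array([0,.063,.25,0,.35,.35,0,.0,0,.2]); lam=1e-3
    x=pr+np.linalg.solve(A.T@A+lam**2*np.eye(10),A.T@(b-A@pr))
    return x,(A@x-b),np.linalg.svd(A)[1]
E
python3 - <<'E'
from h import *
L=[json.loads(l) for l in open("log.txt")]
for q,p,r in L:
    B=basis(q)[1]; print(((Ro.from_matrix(B).inv()*Rq(np.array(r))).as_rotvec()).round(3))
x,res,s=fit(); print(x.round(4)); print((res*1000).round(2)); print(s.round(3))
E
```

```text
[ 0. -0. -0.]
[ 0. -0. -0.]
[-0. -0. -0.]
[-0. -0.  0.]
[ 0.      0.0633  0.2596  0.      0.4978  0.3835  0.073   0.1382 -0.
  0.3107]
[-0.  0.  0.  0. -0. -0.  0. -0.  0. -0. -0. -0.]
[4.334 3.879 2.008 1.021 0.939 0.309 0.256 0.207 0.055 0.055]
```

```bash
cat >> h.py <<'E'
from scipy.optimize import least_squares
LO=np.array([-2.72,-.84,-1.02,-1.77,-1.37,-3.14]); HI=np.array([2.72,1.66,1.22,2.12,1.28,3.14])
XF=fit()[0]
def fk(q):
    M,R=basis(q); return M@XF,R
def ik(p,R,q0=(0.2,0,-.9,.5,0,1.5)):
    def f(q):
        P,B=fk(q); return np.r_[(P-p)*10,(Ro.from_matrix(B).inv()*R).as_rotvec()]
    r=least_squares(f,np.clip(q0,LO+1e-3,HI-1e-3),bounds=(LO,HI)); return r.x,np.linalg.norm(r.fun[:3])*100,np.degrees(np.linalg.norm(r.fun[3:]))
def tl(phi): # tool orientation pitch phi deg below horizontal, in box plane
    a=np.radians(phi); return tool(bx*np.cos(a)-zz*np.sin(a), bx*np.sin(a)+zz*np.cos(a))
def corner(beta): # lower front edge corner of the lid
    b=np.radians(beta); u=-bx*np.cos(b)+zz*np.sin(b); n=bx*np.sin(b)+zz*np.cos(b)
    return HINGE+.166*u-.007*n
E
python3 - <<'E'
from h import *
d=.025
print("start of hook")
for phi in (40,45,50,55,60,65):
  for beta in (0,):
    R=tl(phi); p=corner(beta)+R.apply([.013+d,.0425,0]); q,e,a=ik(p,R); print(phi,beta,p.round(3),q.round(2),round(e,1),"mm",round(a,1))
print("prehook 30mm back, 30 below"); 
for phi in (50,55,60,65):
    R=tl(phi); p=corner(0)+R.apply([.013+d,.0425,0])-.03*bx-.02*zz; q,e,a=ik(p,R); print(phi,p.round(3),q.round(2),round(e,1),"mm",round(a,1))
print("upright grip")
for phi,up in ((60,0),(75,0),(90,0),(100,0),(90,.05),(90,.08)):
    R=tl(phi); b=np.radians(phi); p=HINGE+.128*(-bx*np.cos(b)+zz*np.sin(b))+up*zz; q,e,a=ik(p,R,(.2,.5,.2,1,0,1.5)); print(phi,p.round(3),q.round(2),round(e,1),"mm",round(a,1))
print("rack")
for h in (.05,.15):
    R=tool(-zz,rx); p=SLOT+(.014+.128+h)*zz; q,e,a=ik(p,R,(-.2,.5,.2,1,0,1.5)); print(p.round(3),q.round(2),round(e,1),"mm",round(a,1))
E
```

```text
start of hook
40 0 [0.531 0.201 0.093] [ 0.26  0.1  -1.02 -0.24 -0.02  1.57] 4.1 mm 10.5
45 0 [0.532 0.202 0.088] [ 0.25  0.11 -1.02 -0.24 -0.01  1.57] 2.4 mm 6.0
50 0 [0.532 0.202 0.083] [ 0.25  0.12 -1.02 -0.24  0.01  1.56] 0.6 mm 1.6
55 0 [0.532 0.201 0.078] [ 0.25  0.13 -0.96 -0.13  0.01  1.56] 0.0 mm 0.0
60 0 [0.531 0.201 0.073] [ 0.25  0.16 -0.87  0.02  0.01  1.56] 0.0 mm 0.0
65 0 [0.53  0.201 0.069] [ 0.25  0.19 -0.77  0.17  0.01  1.56] 0.0 mm 0.0
prehook 30mm back, 30 below
50 [0.503 0.194 0.063] [ 0.25  0.12 -1.02 -0.16 -0.01  1.57] 2.3 mm 5.9
55 [0.503 0.194 0.058] [ 0.25  0.13 -1.02 -0.16  0.01  1.56] 0.6 mm 1.6
60 [0.502 0.194 0.053] [ 0.25  0.15 -0.96 -0.06  0.01  1.56] 0.0 mm 0.0
65 [0.501 0.193 0.049] [ 0.25  0.17 -0.87  0.09  0.01  1.56] 0.0 mm 0.0
upright grip
60 [0.575 0.213 0.203] [ 0.25  0.06 -0.56  0.42  0.01  1.56] 0.0 mm 0.0
75 [0.605 0.221 0.216] [ 0.25  0.29 -0.12  0.9   0.    1.56] 0.0 mm 0.0
90 [0.637 0.23  0.22 ] [0.25 0.61 0.42 1.38 0.   1.56] 0.0 mm 0.0
100 [0.659 0.236 0.218] [ 0.25  0.92  1.    1.82 -0.    1.56] 0.0 mm 0.0
90 [0.637 0.23  0.27 ] [0.25 0.62 0.56 1.52 0.   1.56] 0.0 mm 0.0
90 [0.637 0.23  0.3  ] [0.25 0.63 0.67 1.61 0.   1.56] 0.0 mm 0.0
rack
[ 0.579 -0.169  0.204] [-0.39  0.44  0.11  1.24  0.    1.41] 0.0 mm 0.0
[ 0.579 -0.169  0.304] [-0.39  0.44  0.36  1.49  0.    1.41] 0.0 mm 0.0
```

```bash
python3 - <<'E'
from h import *
from plant import env
o=env.get_obs(); R=Rq(o["eef_rot"])
R1=tl(60); p=corner(0)+R1.apply([.028,.0425,0])-.035*bx; print(p, ik(p,R1))
plan(o["tcp_pos"],R,p,R1)
E
```

```text
[0.49212381 0.19092695 0.08200129] (array([ 0.24485871,  0.06652404, -0.94198601,  0.03874964,  0.00847004,
        1.55612492]), np.float64(5.7656321253697654e-12), np.float64(1.6253256828106724e-12))
dist 0.180 ang 17.9 deg
[0.0181, -0.0133, -0.0003, -0.03, -0.05, -2.24]
[0.0186, -0.0126, -0.0003, -0.03, -0.05, -2.24]
[0.019, -0.0119, -0.0004, -0.03, -0.05, -2.24]
[0.0195, -0.0111, -0.0004, -0.03, -0.05, -2.24]
[0.0199, -0.0103, -0.0004, -0.03, -0.05, -2.24]
[0.0203, -0.0096, -0.0004, -0.03, -0.05, -2.24]
[0.0207, -0.0088, -0.0005, -0.03, -0.05, -2.24]
[0.021, -0.0079, -0.0005, -0.03, -0.05, -2.24]
```

```bash
python3 -m inch '[[0.018,-0.0133,0,0,0,-2.24],[0.0186,-0.0126,0,0,0,-2.24],[0.019,-0.0119,0,0,0,-2.24],[0.0195,-0.0111,0,0,0,-2.24],[0.02,-0.0103,0,0,0,-2.24],[0.0203,-0.0096,-0.0005,0,0,-2.24],[0.0207,-0.0088,-0.0005,0,0,-2.24],[0.021,-0.008,-0.0005,0,0,-2.24]]'
python3 - <<'E'
from h import *
o=log(); R=Rq(o["eef_rot"]); print(o["q"].round(3)); print(R.as_matrix().round(3)); print((fk(o["q"])[0]-o["tcp_pos"])*1000)
from plant import imaging
for n in("scene","wrist"):
    d=imaging.read_camera(n); im=d["pixels"][:,:,::-1]
    if n=="scene": im=cv2.resize(im[150:300,270:470],None,fx=4,fy=4,interpolation=2)
    cv2.imwrite(f"pics/{n}1.png",im)
E
```

```text
clock: 4.15
tcp_pos: [0.4925, 0.1894, 0.0814]
eef_rot: [0.651, 0.563, 0.433, -0.27]
contact_force: [-0.2, 0.5, 0.1]
width: 0.0853
[ 0.234  0.067 -0.942  0.04   0.021  1.55 ]
[[ 0.48   0.838  0.26 ]
 [ 0.136  0.222 -0.966]
 [-0.867  0.499 -0.008]]
[0.00426884 0.00102903 0.0033539 ]
```

View pics/scene1.png

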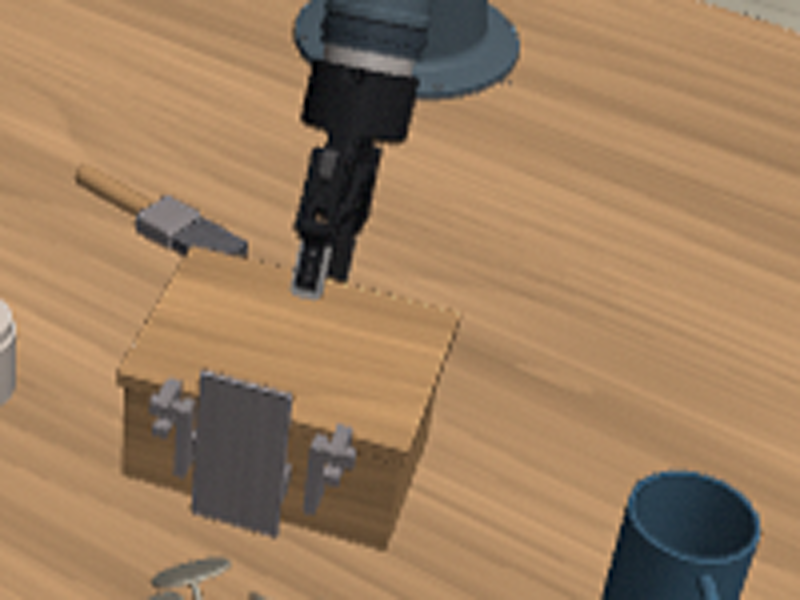

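View pics/wrist1.png

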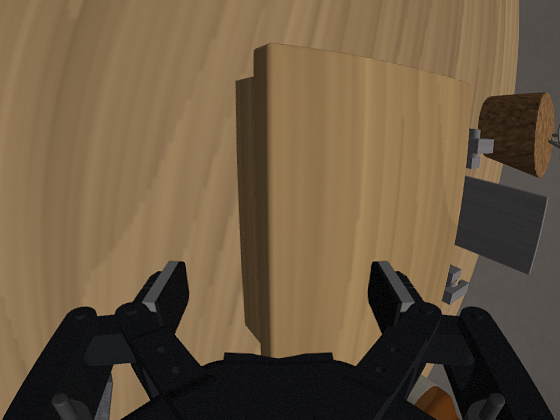

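```bash
python3 -m inch '[[0.0022,0.0038,0,0,0,0],[0.0022,0.0038,0,0,0,0],[0.0022,0.0038,0,0,0,0],[0.0022,0.0038,0,0,0,0],[0.0022,0.0038,0,0,0,0],[0.0022,0.0038,0,0,0,0],[0.0022,0.0038,0,0,0,0],[0.0022,0.0038,0,0,0,0]]'
python3 - <<'E'
from h import *
from plant import env
o=env.get_obs(); R=Rq(o["eef_rot"])
# where is lower tip rel. to corner
t=o["tcp_pos"]+R.apply([-.013,-.0425,0]); v=R.inv().apply(corner(0)-t); print("corner in finger frame",v)
# plan: lid 0->20, ->40, ->60 with fixed pitch
off=o["tcp_pos"]-corner(0)
for b0 in (0,20,40):
    prev=corner(b0)
    for k in range(1,9):
        c=corner(b0+20*k/8); print(R.inv().apply(c-prev).round(4).tolist()); prev=c
    p=off+corner(b0+20); print(b0+20,p.round(3),ik(p,tl(60)))
E
```

```text
clock: 5.25
tcp_pos: [0.5268, 0.1986, 0.0823]
eef_rot: [0.651, 0.563, 0.432, -0.269]
contact_force: [0.6, -0.9, -0.4]
width: 0.0853
corner in finger frame [-0.01501124 -0.00057482 -0.0016515 ]
[-0.0063, 0.0035, -0.0001]
[-0.0062, 0.0038, -0.0001]
[-0.006, 0.004, -0.0001]
[-0.0058, 0.0043, -0.0001]
[-0.0056, 0.0045, -0.0001]
[-0.0054, 0.0048, -0.0001]
[-0.0052, 0.005, -0.0001]
[-0.005, 0.0052, -0.0001]
20 [0.534 0.201 0.139] (array([ 0.24282612,  0.0518444 , -0.76151404,  0.23391705,  0.00948621,
        1.5543645 ]), np.float64(7.428420869726754e-11), np.float64(2.225359755275542e-10))
[-0.0048, 0.0055, -0.0]
[-0.0045, 0.0057, -0.0]
[-0.0043, 0.0059, -0.0]
[-0.004, 0.006, -0.0]
[-0.0038, 0.0062, -0.0]
[-0.0035, 0.0064, -0.0]
[-0.0032, 0.0065, -0.0]
[-0.0029, 0.0066, -0.0]
40 [0.56  0.207 0.191] (array([ 0.24398307,  0.0430948 , -0.61718786,  0.38698361,  0.0089078 ,
        1.55536654]), np.float64(1.4231331383667579e-12), np.float64(7.559306016200035e-13))
[-0.0026, 0.0068, -0.0]
[-0.0023, 0.0069, -0.0]
[-0.002, 0.007, -0.0]
[-0.0017, 0.007, -0.0]
[-0.0014, 0.0071, -0.0]
[-0.0011, 0.0072, -0.0]
[-0.0008, 0.0072, -0.0]
[-0.0005, 0.0072, -0.0]
60 [0.601 0.219 0.23 ] (array([ 0.24556142,  0.09300983, -0.45352494,  0.50071987,  0.00811872,
        1.55673352]), np.float64(2.7755575615628914e-14), np.float64(1.5982089477441056e-14))
```

```bash
python3 -m inch '[[-0.0060,0.0040,0,0,0,0],[-0.0058,0.0040,0,0,0,0],[-0.0056,0.0042,0,0,0,0],[-0.0055,0.0044,0,0,0,0],[-0.0053,0.0046,0,0,0,0],[-0.0051,0.0048,0,0,0,0],[-0.0049,0.0050,0,0,0,0],[-0.0048,0.0052,0,0,0,0]]'
python3 - <<'E'
from h import *
from plant import imaging
for n in("scene","wrist"):
    d=imaging.read_camera(n); im=d["pixels"][:,:,::-1]
    if n=="scene": im=cv2.resize(im[150:300,270:470],None,fx=4,fy=4,interpolation=2)
    cv2.imwrite(f"pics/{n}2.png",im)
E
```

```text
clock: 6.25
tcp_pos: [0.5362, 0.2008, 0.1381]
eef_rot: [0.651, 0.563, 0.432, -0.269]
contact_force: [-3.3, -1.3, -0.6]
width: 0.0852
```

View pics/scene2.png

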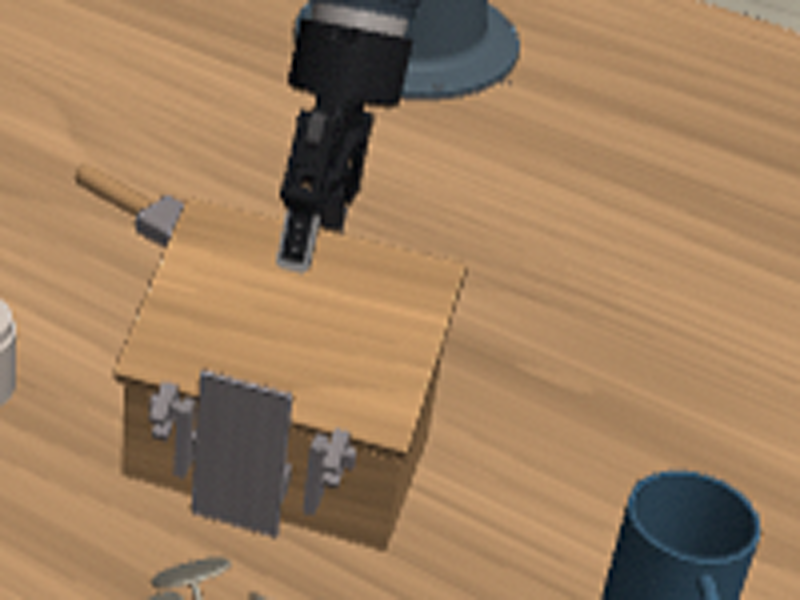

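View pics/wrist2.png

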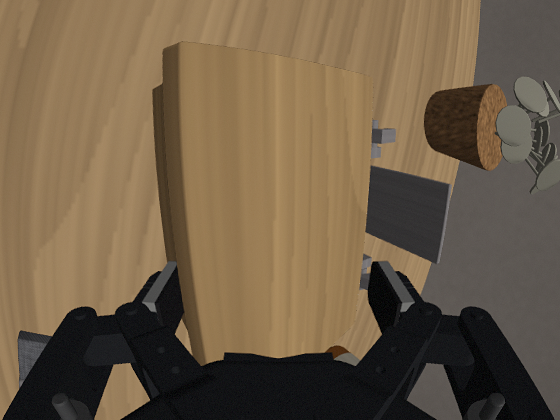

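```bash
python3 -m inch '[[-0.0044,0.0055,0,0,0,0],[-0.0041,0.0057,0,0,0,0],[-0.0039,0.0059,0,0,0,0],[-0.0036,0.0060,0,0,0,0],[-0.0034,0.0062,0,0,0,0],[-0.0031,0.0064,0,0,0,0],[-0.0028,0.0065,0,0,0,0],[-0.0025,0.0066,0,0,0,0]]'
python3 - <<'E'
from h import *
from plant import imaging
for n in("top","wrist"):
    d=imaging.read_camera(n); im=d["pixels"][:,:,::-1]
    W=cloud(d) if n=="top" else None
    if n=="top":
        P=W.reshape(-1,3); P=P[~np.isnan(P[:,0])]; r=P-HINGE; s=r@bx; y=r@by
        for off in (-.08,.08):
            m=(abs(y-off)<.012)&(s>-.2)&(s<0)&(P[:,2]>.1)&(P[:,2]<.25)
            k=np.polyfit(s[m],r[m,2],1); print(off,m.sum(),np.degrees(np.arctan(-k[0])),k, s[m].min())
    cv2.imwrite(f"pics/{n}3.png",im)
E
```

```text
clock: 7.35
tcp_pos: [0.5643, 0.2079, 0.1869]
eef_rot: [0.651, 0.563, 0.432, -0.269]
contact_force: [-2.5, -2.0, 0.2]
width: 0.0853
-0.08 282 38.642272121155855 [-0.79949818  0.01323994] -0.12753280289540814
0.08 288 38.621843819095204 [-0.7989139   0.01353359] -0.12744994007923494
```

View pics/wrist3.png

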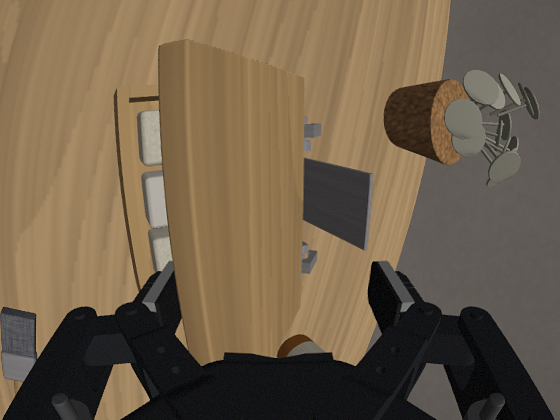

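```bash
python3 -m inch '[[-0.0022,0.0066,0,0,0,0],[-0.0019,0.0067,0,0,0,0],[-0.0016,0.0068,0,0,0,0],[-0.0013,0.0068,0,0,0,0],[-0.0010,0.0069,0,0,0,0],[-0.0007,0.0069,0,0,0,0],[-0.0004,0.0070,0,0,0,0],[0,0.0070,0,0,0,0]]'
cat >> h.py <<'E'
def lidangle():
    from plant import imaging
    d=imaging.read_camera("top"); W=cloud(d)
    P=W.reshape(-1,3); P=P[~np.isnan(P[:,0])]; r=P-HINGE; s=r@bx; y=r@by
    for off in (-.08,.08):
        m=(abs(y-off)<.012)&(s>-.2)&(s<0.05)&(P[:,2]>.1)&(P[:,2]<.29)&(r[:,2]>-s*.3)
        k=np.polyfit(r[m,2],s[m],1); print("lid",off,m.sum(),np.degrees(np.arctan2(1,-k[0])).round(1),k.round(4), "top",P[m,2].max().round(3))
E
python3 - <<'E'
from h import *
from plant import env
lidangle()
o=env.get_obs();R=Rq(o["eef_rot"])
for b in (55,57,59): print(b,R.inv().apply(corner(b)-o["tcp_pos"]).round(4))
E
```

```text
clock: 8.45
tcp_pos: [0.6055, 0.2187, 0.2217]
eef_rot: [0.651, 0.563, 0.432, -0.269]
contact_force: [-1.6, -1.2, -0.4]
width: 0.0855
lid -0.08 185 58.2 [-0.6198  0.0114] top 0.239
lid 0.08 189 58.2 [-0.6188  0.0117] top 0.241
55 [-0.0356 -0.0587 -0.0027]
57 [-0.0362 -0.0529 -0.0027]
59 [-0.0367 -0.0471 -0.0027]
```

```bash
python3 -m inch '[[0,-0.0022,0,0,0,0],[0,-0.0022,0,0,0,0],[0,-0.0022,0,0,0,0],[0,-0.0022,0,0,0,0],[0,-0.0022,0,0,0,0],[0,-0.0022,0,0,0,0],[0,-0.0022,0,0,0,0],[0,-0.0022,0,0,0,0]]' 0.05
python3 - <<'E'
from h import *
lidangle()
E
python3 -m inch '[[0,-0.0035,0,0,0,0],[0,-0.0035,0,0,0,0],[0,-0.0035,0,0,0,0],[0,-0.0030,0,0,0,0],[0,-0.0030,0,0,0,0],[0,-0.001,0,0,0,0],[0,0,0,0,0,0],[0,0,0,0,0,0]]' 0
python3 - <<'E'
from h import *
from plant import imaging,env
lidangle()
o=env.get_obs();R=Rq(o["eef_rot"]); print(o["contact_force"],o["ft_torque"])
for b in (58,60,62): print(b,R.inv().apply(corner(b)-o["tcp_pos"]).round(4))
for n in("scene","wrist"):
    d=imaging.read_camera(n); im=d["pixels"][:,:,::-1]
    if n=="scene": im=cv2.resize(im[130:280,270:470],None,fx=4,fy=4,interpolation=2)
    cv2.imwrite(f"pics/{n}4.png",im)
E
```

```text
clock: 9.5
tcp_pos: [0.5902, 0.2147, 0.2126]
eef_rot: [0.651, 0.563, 0.432, -0.269]
contact_force: [-0.9, -0.4, -0.7]
width: 0.0502
lid -0.08 186 58.1 [-0.6235  0.0115] top 0.24
lid 0.08 188 58.0 [-0.6246  0.012 ] top 0.243
clock: 10.55
tcp_pos: [0.5764, 0.211, 0.2046]
eef_rot: [0.651, 0.563, 0.432, -0.269]
contact_force: [1.5, -0.5, 0.9]
width: 0.0129
lid -0.08 184 58.4 [-0.6148  0.0118] top 0.24
lid 0.08 181 58.8 [-0.6067  0.0115] top 0.243
[0.5906333  0.30029108 0.60850015] [ 0.04048645 -0.32759844  0.04854768]
58 [-0.0364 -0.0139 -0.0027]
60 [-0.0367 -0.0081 -0.0027]
62 [-0.0368 -0.0023 -0.0027]
```

View pics/scene4.png

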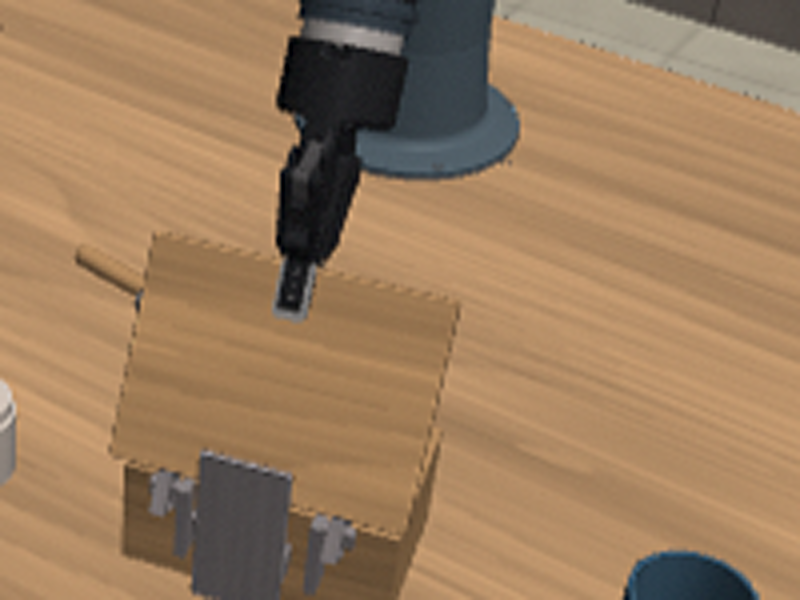

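View pics/wrist4.png

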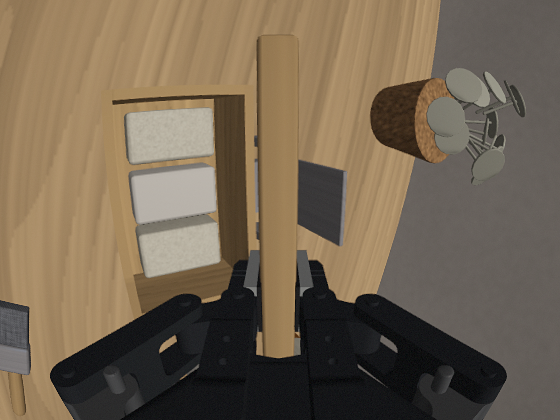

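```bash
python3 - <<'E'
from h import *
from plant import env
o=env.get_obs();R=Rq(o["eef_rot"]); p=o["tcp_pos"]
h=R.inv().apply(HINGE-p); print(h)
x=R.as_matrix()[:,0]; print("pitch",np.degrees(np.arcsin(-x[2])), R.as_matrix().round(3))
dR=Ro.from_rotvec(np.radians([0,0,-3.7])); print(h-dR.apply(h))
E
```

```text
[ 0.12930267 -0.00138336 -0.0015281 ]
pitch 59.89493621205201 [[ 0.483  0.836  0.26 ]
 [ 0.137  0.221 -0.966]
 [-0.865  0.502 -0.008]]
[0.00035879 0.00834132 0.        ]
```

```bash
python3 -m inch '[[0.0003,0.0083,0,0,0,-3.7],[0.0003,0.0083,0,0,0,-3.7],[0.0003,0.0083,0,0,0,-3.7],[0.0003,0.0083,0,0,0,-3.7],[0.0003,0.0083,0,0,0,-3.7],[0.0003,0.0083,0,0,0,-3.7],[0.0003,0.0083,0,0,0,-3.7],[0.0003,0.0083,0,0,0,-3.7]]'
python3 -m inch '[[0,0.0005,0,0,0,-0.3],[0,0,0,0,0,0],[0,0,0,0,0,0],[0,0,0,0,0,0],[0,0,0,0,0,0],[0,0,0,0,0,0],[0,0,0,0,0,0],[0,0,0,0,0,0]]'
python3 - <<'E'
from h import *
from plant import imaging,env
o=env.get_obs();R=Rq(o["eef_rot"]); p=o["tcp_pos"]; print(R.as_matrix().round(3), R.inv().apply(HINGE-p).round(4), o["ft_torque"].round(2))
for n in("scene","wrist"):
    d=imaging.read_camera(n); im=d["pixels"][:,:,::-1]
    if n=="scene":
        W=cloud(d).reshape(-1,3); W=W[~np.isnan(W[:,0])]; r=W-HINGE; s=r@bx;y=r@by
        for off in(-.07,.07):
            m=(abs(y-off)<.012)&(abs(s)<.03)&(W[:,2]>.14)&(W[:,2]<.25); print(off,m.sum(),np.polyfit(r[m,2],s[m],1))
        im=cv2.resize(im[110:260,270:470],None,fx=4,fy=4,interpolation=2)
    cv2.imwrite(f"pics/{n}5.png",im)
E
```

```text
clock: 11.7
tcp_pos: [0.6357, 0.2269, 0.2218]
eef_rot: [0.56, 0.433, 0.563, -0.428]
contact_force: [-2.9, -1.9, 9.0]
width: 0.0133
clock: 12.7
tcp_pos: [0.637, 0.2272, 0.2216]
eef_rot: [0.559, 0.432, 0.563, -0.428]
contact_force: [-2.8, -0.3, 6.9]
width: 0.0131
[[-0.     0.966  0.26 ]
 [ 0.008  0.26  -0.966]
 [-1.     0.002 -0.008]] [ 0.1297  0.0006 -0.0014] [-0.13  0.35 -0.01]
-0.07 305 [0.00034355 0.00592759]
0.07 353 [-0.00094888  0.00596926]
```

View pics/scene5.png

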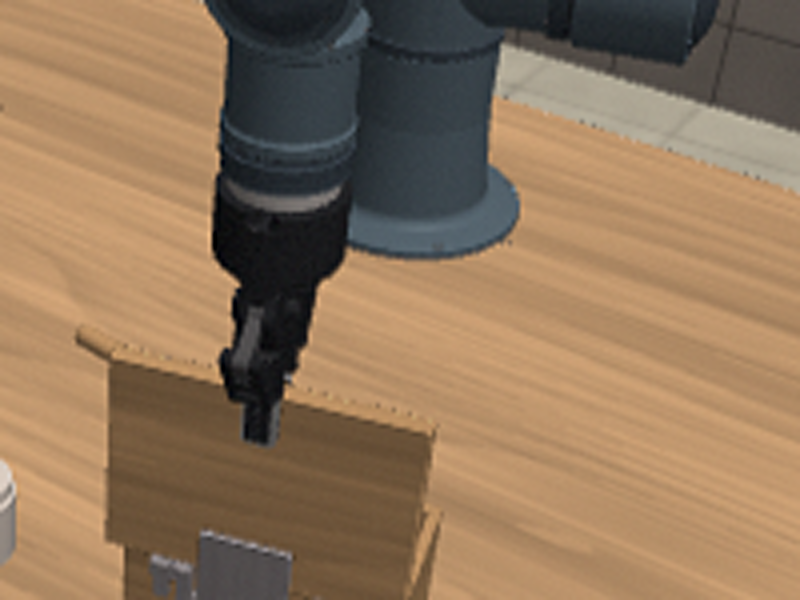

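View pics/wrist5.png

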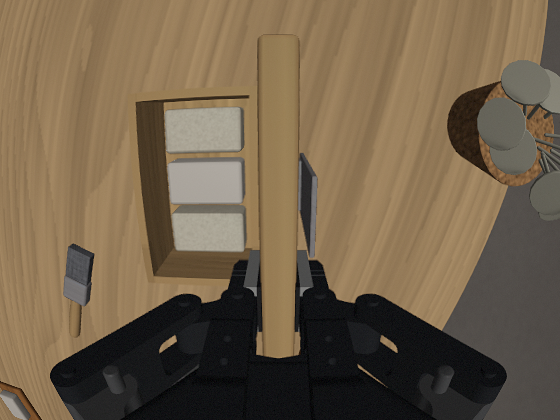

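```bash
python3 -m inch '[[-0.003,0,0,0,0,0],[-0.005,0,0,0,0,0],[-0.007,0,0,0,0,0],[-0.008,0,0,0,0,0],[-0.010,0,0,0,0,0],[-0.011,0,0,0,0,0],[-0.011,0,0,0,0,0],[-0.010,0,0,0,0,0]]'
python3 - <<'E'
from h import *
from plant import imaging,env
o=env.get_obs();R=Rq(o["eef_rot"]); p=o["tcp_pos"]; print(R.as_matrix().round(3), p, o["q"].round(2))
for n in("scene","wrist"):
    d=imaging.read_camera(n); im=d["pixels"][:,:,::-1]
    if n=="scene":
        im=cv2.resize(im[110:260,270:470],None,fx=4,fy=4,interpolation=2)
    cv2.imwrite(f"pics/{n}6.png",im)
pm=np.array([.59,.03,.312]); Rm=tool(-zz,np.array([1,0.0,0])); print(ik(pm,Rm))
plan(p,R,pm,Rm)
Rr=tool(-zz,rx); pr=SLOT+zz*.30; print(ik(pr,Rr))
plan(pm,Rm,pr,Rr)
E
```

```text
clock: 13.8
tcp_pos: [0.6376, 0.2268, 0.2869]
eef_rot: [0.56, 0.432, 0.563, -0.428]
contact_force: [0.5, -0.4, -3.5]
width: 0.0136
[[ 0.001  0.966  0.26 ]
 [ 0.008  0.26  -0.966]
 [-1.     0.003 -0.008]] [0.63758812 0.22684484 0.28691252] [0.24 0.62 0.61 1.56 0.01 1.55]
(array([-5.65520934e-02,  4.12593343e-01,  3.40725521e-01,  1.49892850e+00,
        3.87055705e-12,  1.51424423e+00]), np.float64(3.536811788709135e-09), np.float64(3.561792171220777e-09))
dist 0.204 ang 15.1 deg
[-0.0033, -0.0121, 0.0222, 1.88, -0.06, -0.01]
[-0.0033, -0.0114, 0.0226, 1.88, -0.06, -0.01]
[-0.0033, -0.0107, 0.0229, 1.88, -0.06, -0.01]
[-0.0033, -0.0099, 0.0233, 1.88, -0.06, -0.01]
[-0.0032, -0.0091, 0.0236, 1.88, -0.06, -0.01]
[-0.0032, -0.0083, 0.0239, 1.88, -0.06, -0.01]
[-0.0032, -0.0076, 0.0242, 1.88, -0.06, -0.01]
[-0.0032, -0.0068, 0.0244, 1.88, -0.06, -0.01]
(array([-3.89814142e-01,  4.41808624e-01,  3.85495119e-01,  1.51448282e+00,
        1.23434458e-10,  1.41485630e+00]), np.float64(1.1280480477937373e-07), np.float64(1.1025745990286276e-07))
dist 0.200 ang 13.4 deg
[0.0, -0.0014, 0.0249, 1.68, 0.0, 0.0]
[0.0, -0.0007, 0.025, 1.68, 0.0, 0.0]
[0.0, 0.0001, 0.025, 1.68, 0.0, 0.0]
[0.0, 0.0008, 0.025, 1.68, 0.0, 0.0]
[0.0, 0.0015, 0.0249, 1.68, 0.0, 0.0]
[0.0, 0.0023, 0.0249, 1.68, 0.0, 0.0]
[0.0, 0.003, 0.0248, 1.68, 0.0, 0.0]
[0.0, 0.0037, 0.0247, 1.68, 0.0, 0.0]
```

View pics/scene6.png

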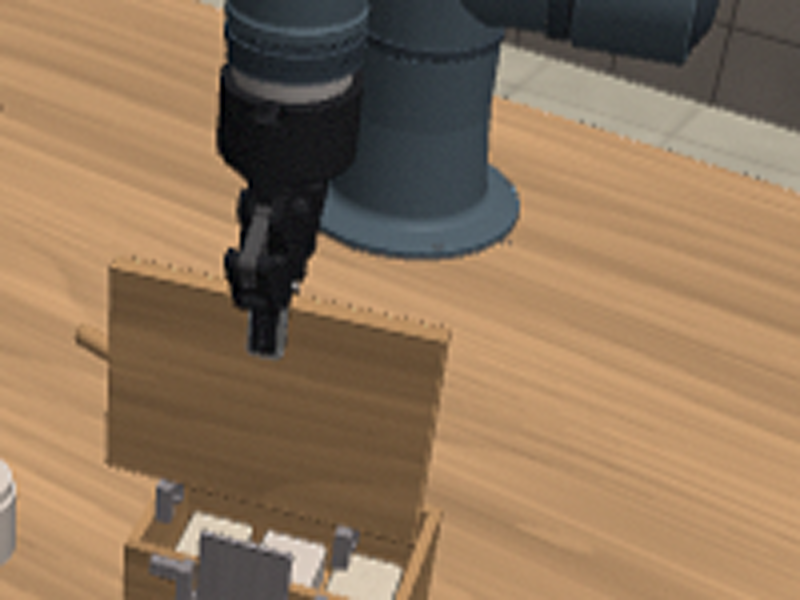

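```bash
python3 -m inch '[[-0.0033,-0.0121,0.0222,1.88,0,0],[-0.0033,-0.0114,0.0226,1.88,0,0],[-0.0033,-0.0107,0.0229,1.88,-0.1,0],[-0.0033,-0.0099,0.0233,1.88,-0.1,0],[-0.0032,-0.0091,0.0236,1.88,-0.1,0],[-0.0032,-0.0083,0.0239,1.88,-0.1,0],[-0.0032,-0.0076,0.0242,1.88,0,0],[-0.0032,-0.0068,0.0244,1.88,0,0]]'
python3 -m inch '[[0,-0.0014,0.025,1.68,0,0],[0,-0.0007,0.025,1.68,0,0],[0,0,0.025,1.68,0,0],[0,0.0008,0.025,1.68,0,0],[0,0.0015,0.025,1.68,0,0],[0,0.0023,0.025,1.68,0,0],[0,0.003,0.0248,1.68,0,0],[0,0.0037,0.0247,1.68,0,0]]'
python3 - <<'E'
from h import *
from plant import imaging,env
o=env.get_obs();R=Rq(o["eef_rot"]); p=o["tcp_pos"]; print(R.as_matrix().round(3), p, (p-SLOT)@rx,(p-SLOT)@ry)
for n in("scene","wrist","top"):
    d=imaging.read_camera(n); im=d["pixels"][:,:,::-1]
    if n!="wrist":
        W=cloud(d).reshape(-1,3); W=W[~np.isnan(W[:,0])]; r=W-SLOT; s=r@rx;y=r@ry
        # rails
        for c in (-.027,.027,.09):
            m=(abs(s-c)<.012)&(abs(y)<.13)&(abs(W[:,2]-.083)<.006); print(n,"rail",c,m.sum(),s[m].mean().round(4) if m.any() else 0, np.percentile(y[m],[2,98]).round(3) if m.any() else 0)
        m=(abs(s)<.04)&(abs(y)<.13)&(W[:,2]>.16)&(W[:,2]<.32)&(abs(y)>.055)
        for lo,hi in ((.165,.21),(.21,.26),(.26,.3)):
            mm=m&(W[:,2]>lo)&(W[:,2]<hi)
            if mm.any(): print(n,"lid",lo,mm.sum(),np.median(s[mm]).round(4),np.percentile(y[mm],[1,99]).round(3), np.polyfit(y[mm],s[mm],1).round(4))
        m=(abs(s)<.04)&(W[:,2]>.14)&(abs(y)<.13)&(abs(y)>.05); print(n,"z range",np.percentile(W[m,2],[0.5,99.5]).round(3))
    if n=="scene": im=cv2.resize(im[80:260,140:360],None,fx=3.5,fy=3.3,interpolation=2)
    cv2.imwrite(f"pics/{n}7.png",im)
E
```

```text
clock: 14.9
tcp_pos: [0.5894, 0.0287, 0.3109]
eef_rot: [0.5, 0.501, 0.5, -0.5]
contact_force: [0.6, -1.3, -2.6]
width: 0.0133
clock: 15.9
tcp_pos: [0.5783, -0.1711, 0.3106]
eef_rot: [0.438, 0.556, 0.438, -0.555]
contact_force: [-0.5, 0.2, -3.2]
width: 0.0133
[[ 0.001  0.972 -0.233]
 [ 0.001 -0.233 -0.972]
 [-1.     0.001 -0.001]] [ 0.57829701 -0.17108348  0.31063392] -0.00019643280774194065 -0.001777388385969456
scene rail -0.027 142 -0.0251 [-0.112  0.115]
scene rail 0.027 138 0.0288 [-0.116  0.115]
scene rail 0.09 126 0.0914 [-0.114  0.085]
scene lid 0.165 143 0.0066 [-0.096  0.102] [-0.0062  0.0052]
scene lid 0.21 295 0.006 [-0.099  0.102] [-0.012   0.0055]
scene lid 0.26 257 0.0061 [-0.097  0.101] [-0.0138  0.0054]
scene z range [0.168 0.348]
top rail -0.027 99 -0.028 [-0.024  0.114]
top rail 0.027 21 0.0261 [0.089 0.116]
top rail 0.09 99 0.0889 [-0.027  0.111]
top lid 0.165 15 -0.0091 [0.056 0.097] [ 0.2366 -0.0258]
top lid 0.21 26 -0.0078 [0.057 0.099] [ 0.0717 -0.0129]
top lid 0.26 22 -0.0077 [0.056 0.099] [ 0.0692 -0.0125]
top z range [0.176 0.796]
```

View pics/scene7.png

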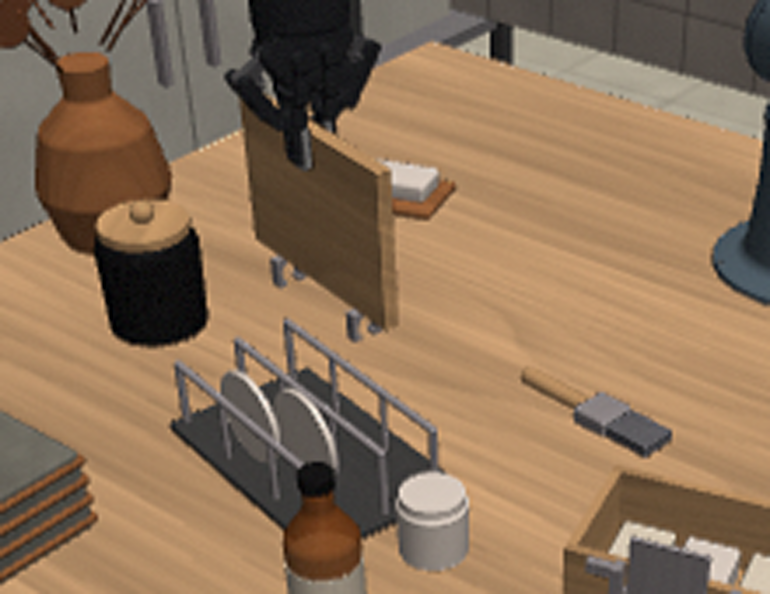

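View pics/wrist7.png

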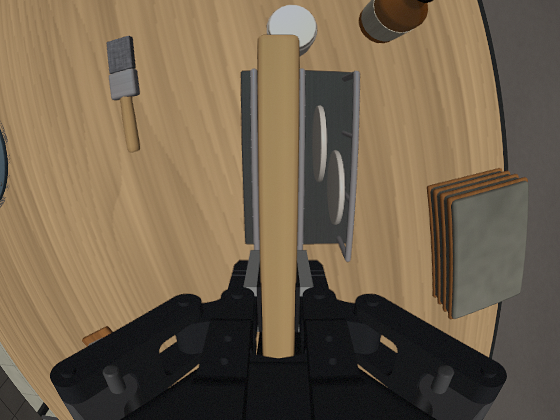

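```bash
python3 -m inch '[[0.010,0,0,0,0,0],[0.018,0,0,0,0,0],[0.020,0,0,0,0,0],[0.020,0,0,0,0,0],[0.020,0,0,0,0,0],[0.018,0,0,0,0,0],[0.014,0,0,0,0,0],[0.010,0,0,0,0,0]]'
python3 -m inch '[[0.003,0,0,0,0,0],[0.003,0,0,0,0,0],[0.003,0,0,0,0,0],[0.003,0,0,0,0,0],[0.003,0,0,0,0,0],[0.003,0,0,0,0,0],[0.002,0,0,0,0,0],[0.002,0,0,0,0,0]]'
python3 - <<'E'
from h import *
from plant import imaging,env
o=env.get_obs(); print(o["contact_force"].round(1),o["ft_torque"].round(2))
d=imaging.read_camera("scene"); im=d["pixels"][:,:,::-1]
W=cloud(d).reshape(-1,3); W=W[~np.isnan(W[:,0])]; r=W-SLOT; s=r@rx;y=r@ry
for o_ in(-.075,.075):
    m=(abs(s)<.03)&(abs(y-o_)<.02)&(W[:,2]>.12); print("top",np.percentile(W[m,2],99.5).round(4))
cv2.imwrite("pics/scene8.png",cv2.resize(im[80:260,140:360],None,fx=3.5,fy=3.3,interpolation=2))
E
```

```text
clock: 17.05
tcp_pos: [0.5785, -0.1691, 0.1797]
eef_rot: [0.438, 0.555, 0.439, -0.554]
contact_force: [0.4, -0.8, -3.2]
width: 0.0128
clock: 18.05
tcp_pos: [0.5788, -0.1698, 0.1586]
eef_rot: [0.438, 0.555, 0.438, -0.554]
contact_force: [1.0, 0.0, -3.1]
width: 0.0134
[ 1.   0.  -3.1] [0.04 0.   0.04]
top 0.1962
top 0.6301
```

View pics/scene8.png

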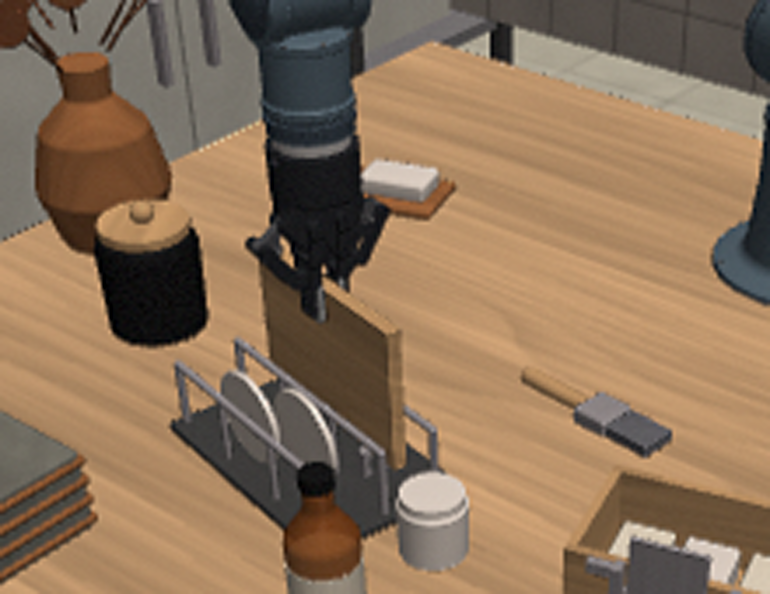

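```bash
python3 -m inch '[[0.001,0,0,0,0,0],[0.001,0,0,0,0,0],[0.0005,0,0,0,0,0],[0,-0.0037,0,0,0,1.62],[0,-0.0037,0,0,0,1.62],[0,-0.0037,0,0,0,1.62],[0,-0.0037,0,0,0,1.62],[0,-0.0037,0,0,0,1.62]]'
python3 -m inch '[[0,-0.0037,0,0,0,1.62],[0,-0.0037,0,0,0,1.62],[0,-0.0037,0,0,0,1.62],[0,0,0,0,0,0],[0,0,0,0,0,0],[0,0,0,0,0,0],[0,0,0,0,0,0],[0,0,0,0,0,0]]'
python3 - <<'E'
from h import *
from plant import imaging,env
o=env.get_obs(); R=Rq(o["eef_rot"]);print(o["ft_torque"].round(2)); h=o["tcp_pos"]+R.apply([.1297,0,0])-SLOT; print("axis est",h@rx,h@ry,h[2])
for n in ("scene","wrist"):
    d=imaging.read_camera(n); im=d["pixels"][:,:,::-1]
    if n=="scene": im=cv2.resize(im[80:260,140:360],None,fx=3.5,fy=3.3,interpolation=2)
    cv2.imwrite(f"pics/{n}9.png",im)
E
```

```text
clock: 19.1
tcp_pos: [0.5603, -0.166, 0.1571]
eef_rot: [0.477, 0.585, 0.397, -0.522]
contact_force: [-7.8, -0.8, 13.4]
width: 0.0132
clock: 20.1
tcp_pos: [0.5493, -0.1634, 0.1561]
eef_rot: [0.498, 0.601, 0.372, -0.502]
contact_force: [-11.8, 0.6, 20.6]
width: 0.0134
[0.88 2.88 0.18]
axis est -0.000940212226248757 -0.0011441044295344195 0.01771852964292454
```

View pics/scene9.png

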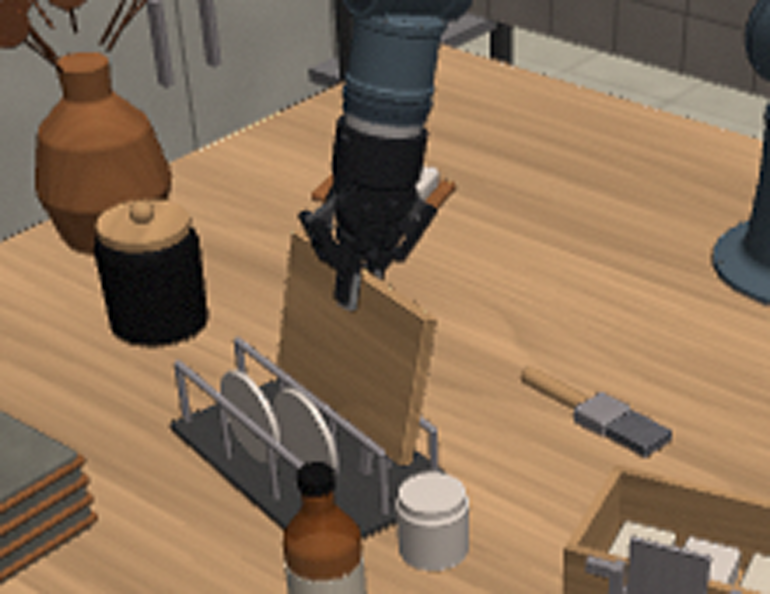

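View pics/wrist9.png

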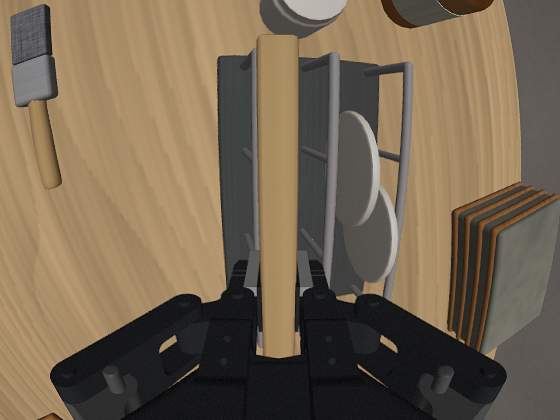

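```bash
python3 -m inch '[[-0.001,0,0,0,0,0],[-0.001,0,0,0,0,0],[0,-0.001,0,0,0,0.4],[0,-0.001,0,0,0,0.4],[0,0,0,0,0,0],[0,0,0,0,0,0],[0,0,0,0,0,0],[0,0,0,0,0,0]]'
python3 -m inch '[[0,0,0,0,0,0],[0,0,0,0,0,0],[0,0,0,0,0,0],[0,0,0,0,0,0],[0,0,0,0,0,0],[0,0,0,0,0,0],[0,0,0,0,0,0],[0,0,0,0,0,0]]' 0.022
python3 - <<'E'
from h import *
from plant import imaging,env
for n in ("scene","wrist"):
    d=imaging.read_camera(n); im=d["pixels"][:,:,::-1]
    if n=="scene": im=cv2.resize(im[80:260,140:360],None,fx=3.5,fy=3.3,interpolation=2)
    cv2.imwrite(f"pics/{n}10.png",im)
E
```

```text
clock: 21.2
tcp_pos: [0.5487, -0.1631, 0.1558]
eef_rot: [0.502, 0.604, 0.368, -0.498]
contact_force: [-2.3, -2.0, 5.5]
width: 0.0134
clock: 22.2
tcp_pos: [0.548, -0.1624, 0.1547]
eef_rot: [0.501, 0.604, 0.369, -0.498]
contact_force: [-0.3, 0.1, -0.1]
width: 0.0222
```

View pics/scene10.png

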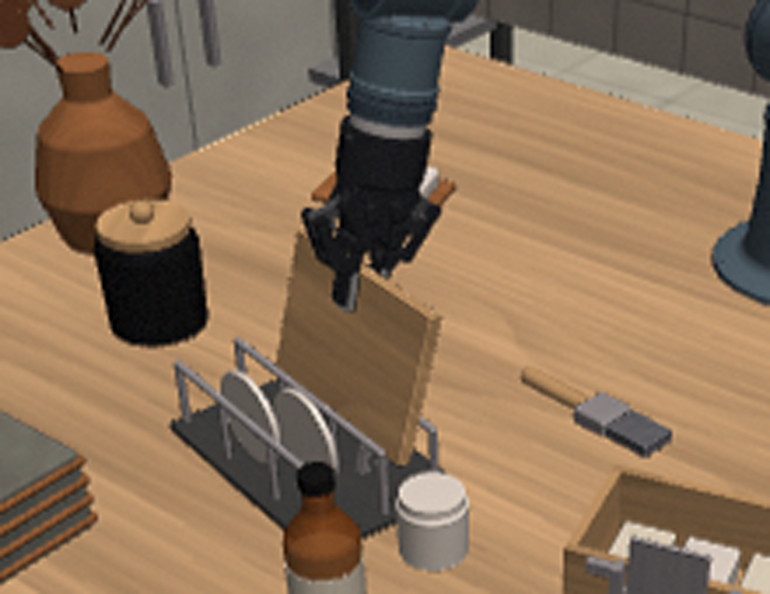

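View pics/wrist10.png

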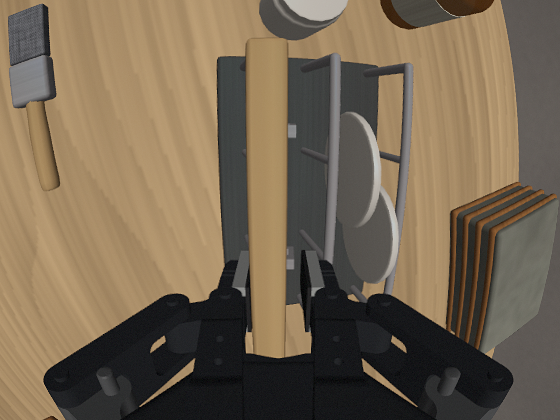

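```bash
python3 -m inch '[[0,0,0,0,0,0],[0,0,0,0,0,0],[0,0,0,0,0,0],[0,0,0,0,0,0],[0,0,0,0,0,0],[0,0,0,0,0,0],[0,0,0,0,0,0],[0,0,0,0,0,0]]' 0.045
python3 -m inch '[[-0.006,0,0,0,0,0],[-0.006,0,0,0,0,0],[-0.008,0,0,0,0,0],[-0.01,0,0,0,0,0],[-0.015,0,0,0,0,0],[-0.02,0,0,0,0,0],[-0.025,0,0,0,0,0],[-0.025,0,0,0,0,0]]' 0.05
python3 - <<'E'
from h import *
from plant import imaging,env
for n in ("scene","top","wrist"):
    d=imaging.read_camera(n); im=d["pixels"][:,:,::-1]
    if n!="wrist":
        W=cloud(d).reshape(-1,3); W=W[~np.isnan(W[:,0])]; r=W-SLOT; s=r@rx;y=r@ry
        m=(s>-.09)&(s<.03)&(abs(y)<.115)&(W[:,2]>.11)&(W[:,2]<.205)
        k=np.polyfit(W[m,2],s[m],1); print(n,m.sum(),"slope",k.round(4),"at axis z .026:",np.polyval(k,.026),"ztop",np.percentile(W[m,2],99.5).round(4),"y",np.percentile(y[m],[.5,99.5]).round(4))
    if n=="scene": im=cv2.resize(im[80:260,140:360],None,fx=3.5,fy=3.3,interpolation=2)
    cv2.imwrite(f"pics/{n}11.png",im)
E
```

```text
clock: 23.3
tcp_pos: [0.5479, -0.1624, 0.1547]
eef_rot: [0.501, 0.604, 0.369, -0.498]
contact_force: [-0.1, -0.0, -0.0]
width: 0.0446
clock: 24.3
tcp_pos: [0.5209, -0.1561, 0.2682]
eef_rot: [0.502, 0.604, 0.368, -0.498]
contact_force: [-0.3, 0.0, 0.8]
width: 0.05
scene 1252 slope [-0.3209  0.0186] at axis z .026: 0.010289139106433268 ztop 0.1929 y [-0.0993  0.1017]
top 522 slope [-0.3894  0.027 ] at axis z .026: 0.016922138624421646 ztop 0.193 y [-0.0968  0.1011]
```

View pics/scene11.png

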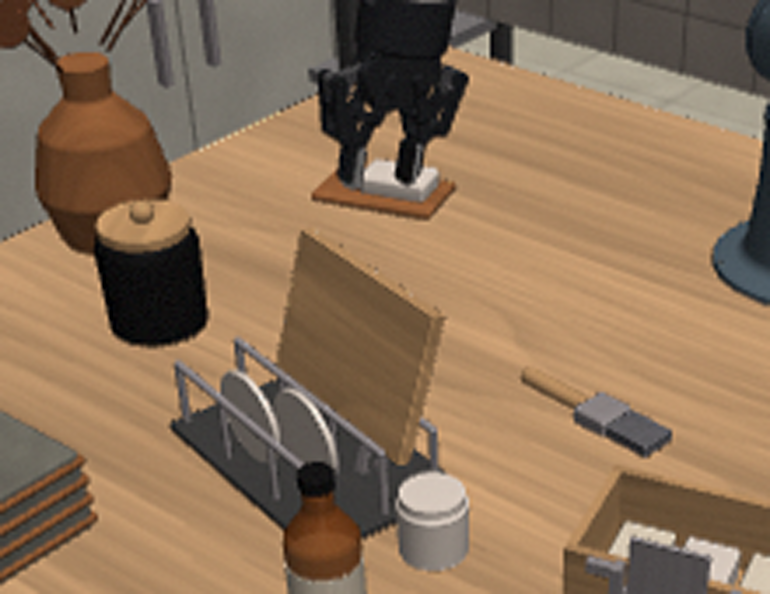

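View pics/top11.png

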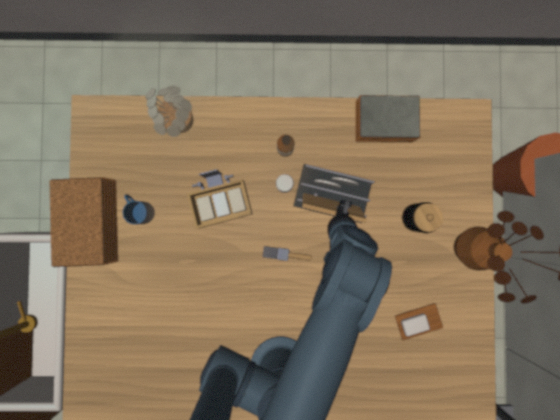

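```bash
python3 -m inch '[[-0.01,0,0,0,0,0],[-0.01,0,0,0,0,0],[-0.01,0,0,0,0,0],[-0.01,0,0,0,0,0],[0,0,0,0,0,0],[0,0,0,0,0,0],[0,0,0,0,0,0],[0,0,0,0,0,0]]'
python3 - <<'E'
from h import *
from plant import imaging,env
d=imaging.read_camera("scene")
W=cloud(d).reshape(-1,3); W=W[~np.isnan(W[:,0])]; r=W-SLOT; s=r@rx;y=r@ry
m=(s>-.09)&(s<.03)&(abs(y)<.115)&(W[:,2]>.11)&(W[:,2]<.205)
k=np.polyfit(W[m,2],s[m],1); print(m.sum(),k.round(4),"ztop",np.percentile(W[m,2],99.5).round(4),"y",np.percentile(y[m],[.5,99.5]).round(4))
o=env.get_obs(); print(o["contact_force"],abs(o["joint_velocities"]).max())
print(env.sign_off())
E
```

```text
clock: 25.45
tcp_pos: [0.5118, -0.154, 0.3048]
eef_rot: [0.501, 0.604, 0.369, -0.498]
contact_force: [-0.7, 0.7, 0.2]
width: 0.0501
1252 [-0.3218  0.0188] ztop 0.1929 y [-0.0984  0.1012]
[ 0.25003843  0.28123717 -0.33435126] 0.0028915210885360667
the job is handed in; nothing more can be done
None
```

The lid is standing clips-down in the rack's empty front slot, and I let go of it and handed the job in at about 25.5 s. No verdict came back from the hand-in.

**What I did:** I hooked the lip with the lower finger and raised the lid to about 58°, because the arm cannot fold far enough to grip the lip level. I gripped it there, swung it plumb on the pins and lifted it 65 mm straight up. I then carried it to the rack, set it down, leaned it on the front rail and opened the fingers in steps.

**Last checks:**
- **Lid position:** it leans about 18° on the front rail. I estimate the hinge axis about 3 mm across and 1 mm along from the slot's middle, and about 20 mm above its floor. The front edge is about 180 mm above the floor.
- **At rest:** two scene-camera looks about a second apart agreed to within a millimetre or so.
- **Robot:** clear of everything, with contact force near zero.
- **Bystanders:** they looked unmoved in the last pictures, but I did not measure them again.

**Disagreements:**
- **Lean:** the top camera put it nearer 21°. It probably mixed in points from the board's edge, so I trusted the scene camera.
- **Press while tilting:** tilting the lid in the slot pressed it on the tray with about 24 N. I backed off before opening the fingers.

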